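Put away bottles, tubes and pen in their trays

TASK

Tidy the front of the desk by kind: stand the two reagent bottles upright in the two-well bottle tray, one to a well; lay the two conical tubes in the notched cradle, each centred in its own pair of V notches with its cap either way; and lay the pen lengthwise in the middle of the shallow oblong dish. Leave the timer and everything at the back of the desk where they are.

Things in the scene. Friction and masses are not known exactly. Their poses are not given: they have to be found in the camera images.
- blue_cap_bottle_center (a point): Small white reagent bottle with a blue screw cap, standing upright: round body 48 mm in diameter up to about 75 mm, then a shoulder to a 28 mm cap; 104 mm tall in all. This point is on its axis half-way up, 52 mm above its foot; z is up its axis. About 0.16 kg; grasp round the body.
- red_cap_bottle_center (a point): Larger white reagent bottle with a red screw cap, standing upright: round body 52 mm in diameter up to about 90 mm, then a shoulder to a 30 mm cap; 124 mm tall. This point is on its axis half-way up, 62 mm above its foot; z is up its axis. About 0.2 kg; grasp round the body. It stands in the row at the front of the desk; a similar bottle behind the monitors is not meant.
- tube_a_center (a point): White conical centrifuge tube with an orange screw cap, lying on the desk, 117 mm long: body 17 mm in diameter, cap 22 mm in diameter and 14 mm long at its -y end, pointed tip at its +y end. This point is the middle of its length on its axis, 11 mm above the desk; y runs along the tube. It weighs about 15 g.
- tube_b_center (a point): White conical centrifuge tube with a blue screw cap, lying on the desk; same size, origin and axes as the other tube.
- pen_center (a point): Ball pen lying on the desk, white barrel and blue cap, 140 mm long, 13 mm wide and 15 mm high with its clip. This point is the middle of its length, 6.5 mm above the desk; y runs along the pen, the cap at its +y end. It lies in the row at the front of the desk; the pens in the rack, in the pot and on the notebook are not meant. It weighs about 11 g.
- bottle_tray: Plain grey tray with two deep square wells side by side for bottles, fixed to the desk; outside 96 mm (x) by 186 mm (y), walls 4 mm thick and 30 mm high, floor 4 mm thick. Origin at the centre of its underside, z up; the wells are 87 mm square, their centres at y = -45.5 and +45.5 mm, x = 0.
- tube_cradle: Plain grey cradle for lying tubes, fixed to the desk: base plate 100 mm (x) by 180 mm (y), 4 mm thick, with two low cross rails along y at x = -30 and +30 mm, each 8 mm thick, up to 36 mm high, open between them. Each rail has two V notches at y = -40 and +40 mm, about 45 mm wide at the top; a tube lies along x in a pair of notches, its axis then about 31 mm above the desk, and centres itself in the V. Origin at the centre of its underside, z up.
- pen_dish: Plain grey shallow oblong dish with one single bay, for pens, fixed to the desk; outside 96 mm (x) by 186 mm (y), walls 4 mm thick and only 14 mm high, floor 4 mm thick. Origin at the centre of its underside, z up; its long side runs along y.
- timer_center (a point): Bystander: bench timer with three keys, 68 by 64 by 19 mm, lying loose among the things, not to be moved. This point is its centre, 9 mm above the desk.
There are look-alikes about, which are no part of the job. Leave any green look-alike of the part that bears blue_cap_bottle_center alone.

How it is judged:
By the outcome, as a careful person would: the job done as asked, in the order asked, and still so for the second after the job is handed in, with the robot touching nothing.
It also fails if it takes over 136 s, if anything falls off the work surface, if the arm or the gripper's body presses on something with over 40 N, if the wrist force passes 120 N, or if a joint passes its speed limit or range.

ROBOT

A 7-joint arm with a two-finger parallel gripper is mounted at the origin on a cart in front of the work surface, level with it; the furniture and walls round the work are solid. World frame = base frame: x ahead of the robot, y to its left, z up, the work surface at z = 0. Lengths are in mm, angles in degrees, forces in N, time in s.
With the tool pointing down it reaches from about 425 to 800 mm from the base axis. Payload 8.3 kg.
Tool frame: the origin (TCP) lies at the very end of the fingers, on their centre line; the grasp point (between the pads) lies 19 mm behind it; z points along the fingers, y is the line along which they close (so a half turn about z gives the same grasp; the last joint's range is limited). The gripper opens to 85 mm and grips with 20 to 120 N. Pads are 22 mm wide; open, the fingers measure 114 mm over their backs; the gripper's body (76 mm by 85 mm) begins 54 mm behind the grasp point. The pads swing forward as they close: fully open they stand 13 mm farther back than shut.
Start: joints at [65.724, 21.967, 0.94, 78.501, -0.361, 79.538, -2.664], TCP at [220.675, -584.727, 231.279] pointing down, gripper open.
Joint ranges: [-169.22, 169.22], [-14.56, 117.87], [-87.37, 89.26], [10.42, 133.3], [-82.24, 262.24], [0.94, 117.77], [-172.7, 172.7]. Speed limits (degrees/s): [136.94, 136.94, 172.46, 172.46, 180, 180, 180].

INTERFACE

Orientations are given as a 3x3 rotation matrix whose columns are the frame's x, y, z axes.
In Python, from workcell import robot gives the robot as it stands.
- The arm moves only by the tool arm_command, never from a script. Its argument "rows" is a list that holds one entry, the list of rows, each a list of 7 numbers: the shift along the world's x, y, z in m, then the turn, a rotation vector about the world's x, y, z in degrees, then the finger opening in m, from 0 to 0.0854. In form: [[[dx, dy, dz, ax, ay, az, grip], ...]]. A call has 1 to 10 rows; each row shifts and turns the commanded pose from where the row before left it; what a row does not reach is not made up. A row lasts 1/10 s, in which the tool goes at most 50 mm and 8.59 degrees, less where a joint would pass 70% of its speed; a pose out of reach is approached as far as the arm can. A call is refused whole if a number of a shift passes 0.05 or a number of a turn 8.59, either way. A call with a gripper value outside its range is refused whole. The fingers move at their own pace and stop on an object; "newtons" is the grip in N (left out, the last holds). Time passes only in rows, so rows that do not move let the fingers close. It gives the time, the measured TCP pose, the force, the opening and the grip force at its end, in the units of the state.
- robot.get_obs(): the state, without advancing time (a new reading comes with each control period).
- robot.get_image(name): name is "side" or "top"; returns the picture (480x640x3 uint8, red, green, blue); there is no depth.
- robot.camera_info(name): a dict with "intrinsics" (3x3 intrinsics, pixels), "rvec" (rotation vector, rad) and "tvec" (3), from world to camera coordinates, as OpenCV has them. Camera axes: x right, y down, z forward; pixel columns grow to the right and rows downward; lengths in mm; the calibration is good to about 2 mm. A picture is of the moment at which its call begins. camera_info takes no time and is no camera call.
- robot.finish_job(): hands the job in; it is judged then, once.
The state is a dict: "time": time; "qpos": joint angles; "dq": joint speeds; "tau": joint torques, N m; "tool_pos": TCP position; "tool_rot": TCP orientation; "wrist_force": force on the tool from outside, world axes, zero at the start; "moment": the same for the moment, N m; "gripper_width": opening from 0.0 (shut) to 1.0 (fully open); "finger_force": force on a finger pad.
Only numpy, scipy, OpenCV 4.12 (cv2) and the standard library are available. Lean on these libraries where they do the work, as an engineer would, in place of code of your own. Each camera call takes 0.05 s, during which the arm holds its last target. There are 200 camera calls.

## Working session

There is one attempt and no reset: what is moved stays moved. The work goes in short steps, Python scripts to look and compute and a tool call to move; the robot and the scene stay as the last step left them, time stands still between calls to the robot, and variables do not carry over. Pictures are saved under pics/ and viewed, at most 14 in all, crops included, and the job is handed in when it is done.

Besides the shell and the picture viewer there is one more tool, called in YAML: its name, and indented under it one key for each argument. arm_command: Moves the arm, as the interface text tells. Its arguments: {"type":"object","properties":{"rows":{"type":"array"},"newtons":{"type":"number"}},"required":["rows"]}

```bash
mkdir -p pics; ls
python3 - <<'E'
from workcell import robot
import cv2
for n in("side","top"):
    cv2.imwrite(f"pics/{n}0.png",robot.get_image(n)[:,:,::-1]); print(n,robot.camera_info(n))
o=robot.get_obs(); print(o)
E
```

```text
pics
side {'intrinsics': array([[607.12984203,   0.        , 314.44278756],
       [  0.        , 607.12984203, 238.57011254],
       [  0.        ,   0.        ,   1.        ]]), 'rvec': array([ 1.86883754, -0.49115144,  0.34309408]), 'tvec': array([-510.13159667,  153.50148612, 1187.22875465])}
top {'intrinsics': array([[481.06926743,   0.        , 319.61325603],
       [  0.        , 481.06926743, 233.66718637],
       [  0.        ,   0.        ,   1.        ]]), 'rvec': array([ 2.16311959, -2.21553616,  0.0739125 ]), 'tvec': array([ -52.03230129,  542.72477205, 1154.91755496])}
{'time': 0.1, 'qpos': array([65.72342183, 22.01186302,  0.93868092, 78.55615572, -0.36071053,
       79.53892974, -2.66251325]), 'dq': array([-0.10549513, -0.11813175,  0.08999425, -0.18251514, -0.01656439,
        0.02223927, -0.05568262]), 'tau': array([ 2.97472281e-03, -6.29128361e+01,  8.47170185e-01, -3.72759032e+01,
        1.67371065e-02,  1.04312968e-02, -1.60625241e-06]), 'tool_pos': array([ 220.50699792, -584.31020153,  230.35653768]), 'tool_rot': array([[ 9.35581762e-01,  3.53109488e-01, -6.74907814e-04],
       [ 3.53110131e-01, -9.35580242e-01,  1.68712201e-03],
       [-3.56916264e-05, -1.81675737e-03, -9.99998349e-01]]), 'wrist_force': array([ 0.14076147, -0.05722448, -0.36986726]), 'moment': array([-0.00436753,  0.03296439,  0.09132672]), 'finger_force': 0.0, 'gripper_width': 0.9979723541806758}
```

View pics/top0.png

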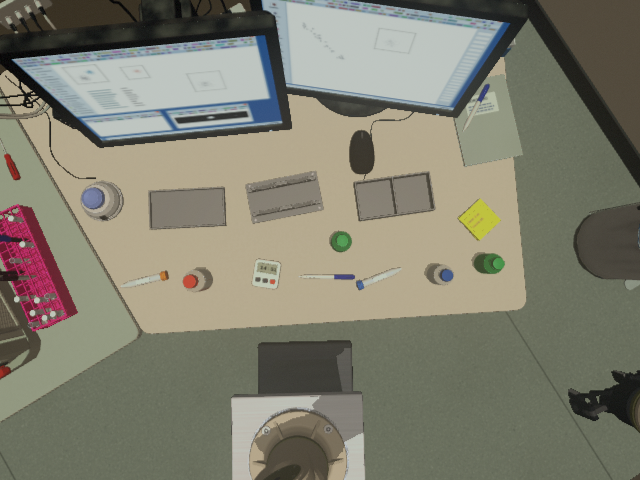

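View pics/side0.png

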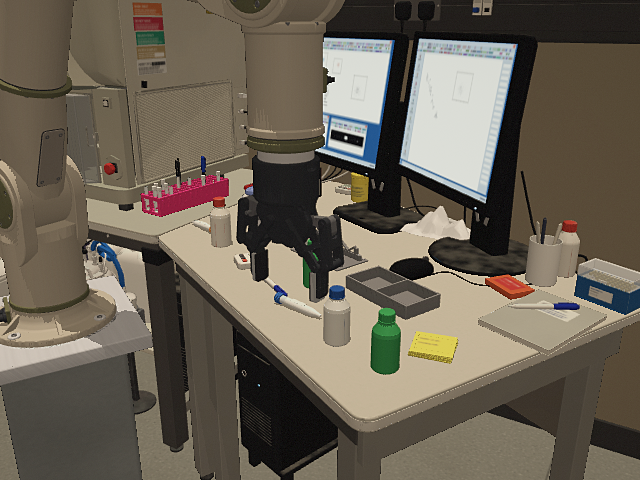

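The front row, left to right in the top view:
- tube A, orange cap (165,275)
- red bottle (197,280)
- timer (266,274)
- pen (328,277)
- tube B (378,277)
- blue bottle (442,274)

The look-alikes are the green bottles (490,263) and (341,241), the blue-topped bottle (100,200), the pen on the notebook (480,105) and the red bottle behind the monitors. The front-row items fit the descriptions by position and cap colour. I'll confirm this in one enlarged crop.

```bash
cat > h.py <<'E'
import numpy as np,cv2
from workcell import robot
def cam(n):
    c=robot.camera_info(n); return c["intrinsics"],cv2.Rodrigues(c["rvec"])[0],c["tvec"]
def ray(n,px):
    K,R,t=cam(n); d=R.T@np.linalg.inv(K)@np.array([px[0],px[1],1.]); return -R.T@t,d
def plane(n,px,z):
    o,d=ray(n,px); return o+d*(z-o[2])/d[2]
def proj(n,P):
    K,R,t=cam(n); q=K@(R@np.array(P,float)+t); return q[:2]/q[2]
def bl(m,amin):
    n,l,s,c=cv2.connectedComponentsWithStats(m.astype(np.uint8),connectivity=8)
    return [(l==i,s[i],c[i]) for i in range(1,n) if s[i][4]>=amin]
E
python3 - <<'E'
from h import *
im=cv2.imread("pics/top0.png")
big=cv2.resize(im[165:305,110:515],None,fx=1.97,fy=1.97,interpolation=cv2.INTER_CUBIC)
desk=np.median(im[225:235,380:450].reshape(-1,3),0); print("desk",desk)
roi=im[165:300,110:515]; lab=cv2.cvtColor(roi,cv2.COLOR_BGR2LAB).astype(float); dl=cv2.cvtColor(np.uint8([[desk]]),cv2.COLOR_BGR2LAB)[0,0].astype(float)
m=np.linalg.norm(lab-dl,axis=2)>22
for k,s,c in bl(m,40):
    (cx,cy),(w,h),a=cv2.minAreaRect(np.argwhere(k)[:,::-1].astype(np.float32))
    print("blob",np.round(c+[110,165],1),s[4],"rect",round(cx+110,1),round(cy+165,1),round(w,1),round(h,1),round(a,1))
hsv=cv2.cvtColor(roi,cv2.COLOR_BGR2HSV);H,S,V=[hsv[...,i].astype(int) for i in range(3)]
for nm,kk in(("blue",(abs(H-115)<14)&(S>90)),("red",((H<6)|(H>174))&(S>130)),("orange",(H>=6)&(H<16)&(S>150))):
    for k,s,c in bl(kk,8): print(nm,np.round(c+[110,165],1),s)
cv2.imwrite("pics/crop.png",np.vstack([big,cv2.cvtColor(cv2.resize(m.astype(np.uint8)*255,(big.shape[1],big.shape[0])),cv2.COLOR_GRAY2BGR)]))
E
```

```text
desk [143. 170. 181.]
blob [391.8 194.2] 3370 rect 392.7 187.6 56.9 78.3 81.9
blob [283.9 196.7] 2955 rect 283.8 196.6 40.7 73.3 79.0
blob [115.1 200.3] 346 rect 116.5 200.5 37.0 13.0 90.0
blob [186.7 207.6] 3077 rect 186.7 207.6 40.0 77.6 87.0
blob [478.6 219.1] 994 rect 478.5 218.9 32.0 31.7 47.7
blob [339.9 240.9] 399 rect 340.0 240.5 21.9 21.9 45.0
blob [487.3 262.6] 596 rect 487.5 262.5 21.0 33.0 90.0
blob [266.1 276.7] 367 rect 266.6 273.2 25.6 27.3 8.1
blob [267.7 268.4] 82 rect 267.8 268.3 16.5 8.4 11.3
blob [431.8 272.2] 228 rect 433.0 273.5 21.0 18.0 90.0
blob [204.9 277.6] 232 rect 203.3 278.3 24.3 17.9 82.2
blob [445.4 274.6] 175 rect 445.3 274.3 14.8 14.1 45.0
blob [163.8 275. ] 81 rect 163.9 275.1 9.5 8.5 71.6
blob [378.  276.5] 71 rect 377.5 276.4 6.4 15.9 66.0
blob [190.3 280.9] 197 rect 190.1 280.9 15.8 14.9 18.4
blob [338.5 276.2] 164 rect 330.5 276.5 5.0 47.0 90.0
blob [115.7 288.9] 91 rect 115.2 288.3 26.4 3.7 59.7
blob [142.  280.1] 51 rect 141.8 279.5 5.3 12.7 78.7
blob [360.  283.7] 80 rect 361.5 284.0 12.0 11.0 90.0
blue [446.9 275. ] [332 105  11  11  97]
blue [343.9 276.5] [225 110  19   4  75]
blue [359.9 284.8] [247 116   7   9  41]
red [188.9 281.3] [ 73 110  12  13 122]
orange [162.8 275.6] [ 50 107   7   8  34]
orange [272.5 281.3] [161 115   4   4  14]
```

View pics/crop.png

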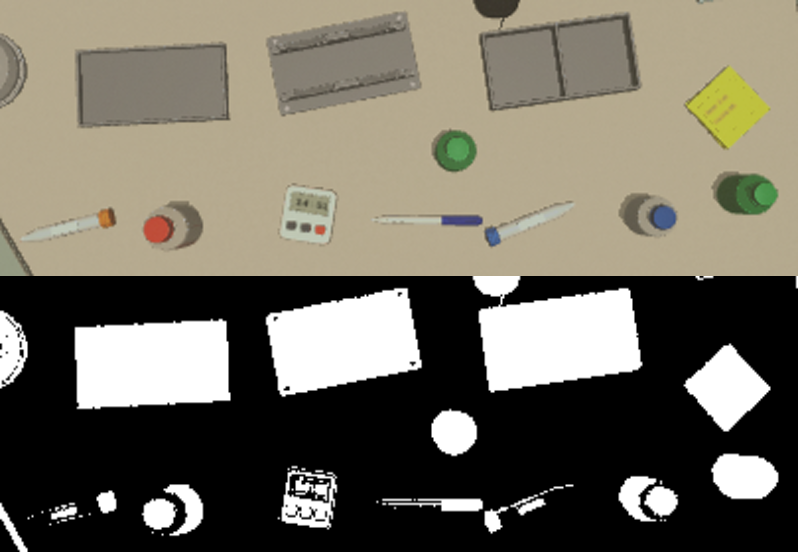

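The crop confirms the identities: orange-cap tube, red bottle, timer, white/blue pen, blue-cap tube and white blue-cap bottle. The trays are, left to right, dish, cradle and two-well tray. Next I compute world poses.

Run:
```python
from h import *
np.set_printoptions(precision=1,suppress=True)
im=cv2.imread("pics/top0.png")
print("cam",ray("top",(320,240))[0],ray("side",(320,240))[0])
hsv=cv2.cvtColor(im,cv2.COLOR_BGR2HSV);H,S,V=[hsv[...,i].astype(int) for i in range(3)]
lab=cv2.cvtColor(im,cv2.COLOR_BGR2LAB).astype(float); dl=cv2.cvtColor(np.uint8([[[143,170,181]]]),cv2.COLOR_BGR2LAB)[0,0].astype(float)
m=(np.linalg.norm(lab-dl,axis=2)>22).astype(np.uint8)
m=cv2.morphologyEx(m,cv2.MORPH_CLOSE,np.ones((3,3)));m=cv2.morphologyEx(m,cv2.MORPH_OPEN,np.ones((7,7)))
for nm,(x,y,w,h),z in(("tray",(345,165,100,65),15),("cradle",(240,165,90,65),4),("dish",(140,180,95,55),7)):
    k=max(bl(m[y:y+h,x:x+w],500),key=lambda b:b[1][4])[0]
    pts=np.argwhere(k)[:,::-1]+[x,y]
    W=np.array([plane("top",p,z)[:2] for p in pts]).astype(np.float32)
    r=cv2.minAreaRect(W); b=cv2.boxPoints(r); e=[b[1]-b[0],b[2]-b[1]]; e=max(e,key=np.linalg.norm)
    print(nm,"c",np.array(r[0]),"size",np.array(r[1]),"yaw of y axis from +y",(np.degrees(np.arctan2(-e[0],e[1]))+90)%180-90)
for nm,c,z in(("blue",(446.9,275),104),("red",(188.9,281.3),124),("green near",(341.5,240.5),0)): print(nm,plane("top",c,z))
sat=(abs(S-53)>17)
for nm,(x,y,w,h),z in(("tubeA",(115,265,60,28),9),("tubeB",(352,258,56,34),9),("pen",(295,270,60,12),6.5)):
    mm=cv2.morphologyEx((sat[y:y+h,x:x+w]).astype(np.uint8),cv2.MORPH_CLOSE,np.ones((3,3)))
    k=max(bl(mm,30),key=lambda b:b[1][4]); pts=(np.argwhere(k[0])[:,::-1]+[x,y])
    W=np.array([plane("top",p,z)[:2] for p in pts]); c=W.mean(0); u=np.linalg.svd(W-c,full_matrices=False)[2][0]
    if u[1]<0:u=-u
    s=(W-c)@u; e0=c+u*s.min();e1=c+u*s.max(); print(nm,"len",s.max()-s.min(),"mid",(e0+e1)/2,"ends",e0,e1,"yaw",np.degrees(np.arctan2(-u[0],u[1])),k[1])
```

```text
cam [ 465.1  -61.3 1187.9] [  -77.5 -1178.2   546.9]Traceback (most recent call last):
  File "<stdin>", line 12, in <module>
  File "h.py", line 8, in plane
    o,d=ray(n,px); return o+d*(z-o[2])/d[2]
        ~~~^^^^^^
  File "h.py", line 6, in ray
    K,R,t=cam(n); d=R.T@np.linalg.inv(K)@np.array([px[0],px[1],1.]); return -R.T@t,d
          ~~~^^^
  File "h.py", line 4, in cam
    c=robot.camera_info(n); return c["intrinsics"],cv2.Rodrigues(c["rvec"])[0],c["tvec"]
ValueError: time passes only in moves, steps and waits
```

```bash
python3 - <<'E'
import re
s=open('h.py').read()
s=s.replace('def cam(n):','from functools import lru_cache\n@lru_cache(None)\ndef cam(n):')
open('h.py','w').write(s)
E
cat > m.py <<'E'
from h import *
np.set_printoptions(precision=1,suppress=True)
im=cv2.imread("pics/top0.png")
hsv=cv2.cvtColor(im,cv2.COLOR_BGR2HSV);H,S,V=[hsv[...,i].astype(int) for i in range(3)]
lab=cv2.cvtColor(im,cv2.COLOR_BGR2LAB).astype(float); dl=cv2.cvtColor(np.uint8([[[143,170,181]]]),cv2.COLOR_BGR2LAB)[0,0].astype(float)
m=(np.linalg.norm(lab-dl,axis=2)>22).astype(np.uint8)
m=cv2.morphologyEx(m,cv2.MORPH_CLOSE,np.ones((3,3)));m=cv2.morphologyEx(m,cv2.MORPH_OPEN,np.ones((7,7)))
for nm,(x,y,w,h),z in(("tray",(345,165,100,65),15),("cradle",(240,165,90,65),4),("dish",(140,180,95,55),7)):
    k=max(bl(m[y:y+h,x:x+w],500),key=lambda b:b[1][4])[0]
    W=np.array([plane("top",p,z)[:2] for p in np.argwhere(k)[:,::-1]+[x,y]]).astype(np.float32)
    r=cv2.minAreaRect(W); b=cv2.boxPoints(r); e=max([b[1]-b[0],b[2]-b[1]],key=np.linalg.norm)
    print(nm,"c",np.array(r[0]),"size",np.array(r[1]),"yaw",(np.degrees(np.arctan2(-e[0],e[1]))+90)%180-90)
for nm,c,z in(("blue",(446.9,275),104),("red",(188.9,281.3),124)): print(nm,plane("top",c,z))
print("green",plane("top",(341.5,240.5),100),plane("top",(490,263),100),"timer",plane("top",(266.3,274),15))
sat=(abs(S-53)>17)
for nm,(x,y,w,h),z in(("tubeA",(115,265,60,28),9),("tubeB",(352,258,56,34),9),("pen",(295,270,62,12),6.5)):
    mm=cv2.morphologyEx((sat[y:y+h,x:x+w]).astype(np.uint8),cv2.MORPH_CLOSE,np.ones((3,3)))
    k=max(bl(mm,30),key=lambda b:b[1][4]); pts=(np.argwhere(k[0])[:,::-1]+[x,y])
    W=np.array([plane("top",p,z)[:2] for p in pts]); c=W.mean(0); u=np.linalg.svd(W-c,full_matrices=False)[2][0]
    if u[1]<0:u=-u
    s=(W-c)@u; e0=c+u*s.min();e1=c+u*s.max(); print(nm,"len",s.max()-s.min(),"mid",(e0+e1)/2,"ends",e0,e1,"yaw",np.degrees(np.arctan2(-u[0],u[1])),k[1])
E
python3 m.py
```

```text
tray c [ 631.  -249.5] size [101.6 192.7] yaw 6.43515
cradle c [636.5  21.3] size [101.7 181.2] yaw 9.714859
dish c [614.1 261.2] size [ 99.3 190.5] yaw 1.3291931
blue [ 435.9 -348.3  104. ]
red [436.2 225.5 124. ]
green [ 519.3 -113.9  100. ] [ 460.4 -447.9  100. ] timer [446.4  66.8  15. ]
tubeA len 117.00566970851307 mid [438.5 364.8] ends [451.1 307.7] [426.  421.9] yaw 12.414463927289384 [  6   6  48  16 281]
tubeB len 116.35561123090956 mid [ 432.  -207.7] ends [ 451.9 -262.4] [ 412.2 -153. ] yaw 19.910042879346285 [  4  10  46  22 253]
pen len 137.0459322478505 mid [436.5 -78.2] ends [ 435.  -146.7] [438.1  -9.7] yaw -1.2996783758224824 [  3   4  57   6 199]
```

arm_command:
  rows:
    - [[0.0215, 0.0236, 0, 0, 0, 6.93, 0.0854], [0.0215, 0.0236, 0, 0, 0, 6.93, 0.0854], [0.0215, 0.0236, 0, 0, 0, 6.93, 0.0854], [0.0215, 0.0236, 0, 0, 0, 6.93, 0.0854], [0.0215, 0.0236, 0, 0, 0, 6.93, 0.0854], [0.0215, 0.0236, 0, 0, 0, 6.93, 0.0854], [0.0215, 0.0236, 0, 0, 0, 6.93, 0.0854], [0.0215, 0.0236, 0, 0, 0, 6.93, 0.0854], [0.0215, 0.0236, 0, 0, 0, 6.93, 0.0854], [0.0215, 0.0236, 0, 0, 0, 6.93, 0.0854]]

```text
time: 1.1
tool_pos: [436.2, -347.6, 230.9]
tool_rot: [[-0.004, 1.0, -0.001], [1.0, 0.004, 0.0], [0.0, -0.001, -1.0]]
wrist_force: [0.1, -0.1, 0.2]
gripper_width: 0.998
finger_force: 0.0
```

arm_command:
  rows:
    - [[0, 0, 0, 0, 0, 0, 0.0854], [0, 0, 0, 0, 0, 0, 0.0854], [0, 0, 0, 0, 0, 0, 0.0854]]

```text
time: 1.4
tool_pos: [434.7, -349.7, 230.9]
tool_rot: [[0.003, 1.0, -0.001], [1.0, -0.003, -0.0], [-0.0, -0.001, -1.0]]
wrist_force: [-0.5, -0.9, 0.0]
gripper_width: 0.998
finger_force: 0.0
```

Run:
```python
from h import *
np.set_printoptions(precision=1,suppress=True)
im=cv2.imread("pics/side0.png")
for nm,P in(("blue",(435.9,-348.3)),("red",(436.2,225.5))):
    h=104 if nm=="blue" else 124
    print(nm,"foot,mid,top",proj("side",P+(0,)),proj("side",P+(h/2,)),proj("side",P+(h,)))
hsv=cv2.cvtColor(im,cv2.COLOR_BGR2HSV);H,S,V=[hsv[...,i].astype(int) for i in range(3)]
for nm,kk,(x,y,w,h) in(("blue",(abs(H-108)<14)&(S>110),(315,275,50,40)),("red",((H<6)|(H>174))&(S>130),(200,190,40,30))):
    for k,s,c in bl(kk[y:y+h,x:x+w],20): print(nm,c+[x,y],s)
```

```text
blue foot,mid,top [336.8 339.4] [337.1 313.7] [337.5 287.1]
red foot,mid,top [221.5 243.9] [220.2 221.1] [218.9 197.8]
blue [336.4 292.2] [ 14  10  16  15 185]
red [218.3 201.5] [ 13   6  12  11 111]
```

arm_command:
  rows:
    - [[0.0003, 0.0003, -0.021, 0, 0, 0, 0.0854], [0, 0, -0.021, 0, 0, 0, 0.0854], [0, 0, -0.021, 0, 0, 0, 0.0854], [0, 0, -0.021, 0, 0, 0, 0.0854], [0, 0, -0.021, 0, 0, 0, 0.0854], [0, 0, -0.021, 0, 0, 0, 0.0854], [0, 0, -0.021, 0, 0, 0, 0.0854], [0, 0, -0.021, 0, 0, 0, 0.0854], [0, 0, -0.021, 0, 0, 0, 0.0854], [0, 0, 0, 0, 0, 0, 0.0854]]

```text
time: 2.4
tool_pos: [433.0, -348.4, 39.3]
tool_rot: [[0.003, 1.0, -0.005], [1.0, -0.003, 0.003], [0.003, -0.005, -1.0]]
wrist_force: [0.0, 0.1, 0.2]
gripper_width: 1.006
finger_force: 0.0
```

arm_command:
  rows:
    - [[0, 0, 0, 0, 0, 0, 0.06], [0, 0, 0, 0, 0, 0, 0.055], [0, 0, 0, 0, 0, 0, 0.04], [0, 0, 0, 0, 0, 0, 0.04], [0, 0, 0, 0, 0, 0, 0.04], [0, 0, 0, 0, 0, 0, 0.04], [0, 0, 0, 0, 0, 0, 0.04], [0, 0, 0, 0, 0, 0, 0.04]]
  newtons: 35

```text
time: 3.2
tool_pos: [436.6, -349.3, 43.8]
tool_rot: [[0.001, 1.0, 0.002], [1.0, -0.001, -0.002], [-0.002, 0.002, -1.0]]
wrist_force: [-1.7, -0.8, 7.4]
gripper_width: 0.557
finger_force: 36.5
```

arm_command:
  rows:
    - [[0, 0, 0.01, 0, 0, 0, 0.04], [0, 0, 0.015, 0, 0, 0, 0.04], [0, 0, 0.02, 0, 0, 0, 0.04], [0, 0, 0.02, 0, 0, 0, 0.04], [0.005, 0.001, 0.015, 0, 0, 0, 0.04], [0.015, 0.004, 0, 0, 0, 0, 0.04], [0.02, 0.0055, 0, 0, 0, 0, 0.04], [0.02, 0.0055, 0, 0, 0, 0, 0.04], [0.02, 0.0055, 0, 0, 0, 0, 0.04], [0.02, 0.0055, 0, 0, 0, 0, 0.04]]

```text
time: 4.2
tool_pos: [537.4, -320.1, 121.7]
tool_rot: [[-0.0, 1.0, -0.0], [1.0, 0.0, 0.001], [0.001, -0.0, -1.0]]
wrist_force: [0.0, -0.0, -1.7]
gripper_width: 0.555
finger_force: 36.3
```

arm_command:
  rows:
    - [[0.02, 0.0055, 0, 0, 0, 0, 0.04], [0.02, 0.0055, 0, 0, 0, 0, 0.04], [0.02, 0.0055, 0, 0, 0, 0, 0.04], [0.015, 0.004, 0, 0, 0, 0, 0.04], [0.015, 0.004, 0, 0, 0, 0, 0.04], [0.01, 0.003, 0, 0, 0, 0, 0.04], [0, 0, 0, 0, 0, 0, 0.04], [0, 0, 0, 0, 0, 0, 0.04], [0, 0, 0, 0, 0, 0, 0.04]]

```text
time: 5.1
tool_pos: [635.3, -294.6, 122.2]
tool_rot: [[0.001, 1.0, -0.001], [1.0, -0.001, -0.0], [-0.0, -0.001, -1.0]]
wrist_force: [-0.4, -0.3, -0.6]
gripper_width: 0.558
finger_force: 36.4
```

arm_command:
  rows:
    - [[0, 0, -0.015, 0, 0, 0, 0.04], [0, 0, -0.015, 0, 0, 0, 0.04], [0, 0, -0.015, 0, 0, 0, 0.04], [0, 0, -0.015, 0, 0, 0, 0.04], [0, 0, -0.008, 0, 0, 0, 0.04], [0, 0, -0.003, 0, 0, 0, 0.04], [0, 0, -0.002, 0, 0, 0, 0.04], [0, 0, -0.001, 0, 0, 0, 0.04], [0, 0, 0, 0, 0, 0, 0.04]]

```text
time: 6.0
tool_pos: [636.4, -294.0, 48.9]
tool_rot: [[0.0, 1.0, 0.001], [1.0, -0.0, -0.0], [-0.0, 0.001, -1.0]]
wrist_force: [0.2, 0.4, -1.6]
gripper_width: 0.548
finger_force: 36.4
```

arm_command:
  rows:
    - [[0, 0, 0, 0, 0, 0, 0.04], [0, 0, 0, 0, 0, 0, 0.04]]

```text
time: 6.2
tool_pos: [636.2, -294.1, 48.8]
tool_rot: [[0.001, 1.0, 0.001], [1.0, -0.001, -0.0], [-0.0, 0.001, -1.0]]
wrist_force: [0.1, 0.6, -1.3]
gripper_width: 0.553
finger_force: 36.4
```

Not on the floor yet; about 1–2 mm more, then release and rise.

arm_command:
  rows:
    - [[0, 0, -0.001, 0, 0, 0, 0.04], [0, 0, -0.001, 0, 0, 0, 0.04], [0, 0, 0, 0, 0, 0, 0.04]]

```text
time: 6.5
tool_pos: [636.3, -294.1, 47.9]
tool_rot: [[0.001, 1.0, 0.001], [1.0, -0.001, -0.001], [-0.001, 0.001, -1.0]]
wrist_force: [-3.3, 1.1, 7.8]
gripper_width: 0.552
finger_force: 37.3
```

arm_command:
  rows:
    - [[0, 0, 0, 0, 0, 0, 0.055], [0, 0, 0, 0, 0, 0, 0.06], [0, 0, 0, 0, 0, 0, 0.07], [0, 0, 0, 0, 0, 0, 0.075], [0, 0, 0.01, 0, 0, 0, 0.08], [0, 0, 0.02, 0, 0, 0, 0.085], [0, 0, 0.03, 0, 0, 0, 0.0854], [0, 0, 0.03, 0, 0, 0, 0.0854], [0, 0, 0.03, 0, 0, 0, 0.0854], [0, 0, 0.03, 0, 0, 0, 0.0854]]

```text
time: 7.5
tool_pos: [636.0, -293.8, 198.5]
tool_rot: [[0.0, 1.0, 0.001], [1.0, -0.0, -0.0], [-0.0, 0.001, -1.0]]
wrist_force: [0.4, -0.6, -0.6]
gripper_width: 1.0
finger_force: 0.0
```

arm_command:
  rows:
    - [[-0.0143, 0.0371, 0, 0, 0, 0, 0.0854], [-0.0143, 0.0371, 0, 0, 0, 0, 0.0854], [-0.0143, 0.0371, 0, 0, 0, 0, 0.0854], [-0.0143, 0.0371, 0, 0, 0, 0, 0.0854], [-0.0143, 0.0371, 0, 0, 0, 0, 0.0854], [-0.0143, 0.0371, 0, 0, 0, 0, 0.0854], [-0.0143, 0.0371, 0, 0, 0, 0, 0.0854], [-0.0143, 0.0371, 0, 0, 0, 0, 0.0854], [-0.0143, 0.0371, 0, 0, 0, 0, 0.0854], [-0.0143, 0.0371, 0, 0, 0, 0, 0.0854]]

```text
time: 8.5
tool_pos: [492.3, 78.6, 197.3]
tool_rot: [[0.0, 1.0, 0.001], [1.0, -0.0, -0.0], [-0.0, 0.001, -1.0]]
wrist_force: [1.1, 0.1, 0.3]
gripper_width: 0.998
finger_force: 0.0
```

arm_command:
  rows:
    - [[-0.0143, 0.0371, 0, 0, 0, 0, 0.0854], [-0.0143, 0.0371, 0, 0, 0, 0, 0.0854], [-0.0143, 0.0371, 0, 0, 0, 0, 0.0854], [-0.0143, 0.0371, 0, 0, 0, 0, 0.0854], [0, 0, 0, 0, 0, 0, 0.0854], [0, 0, 0, 0, 0, 0, 0.0854], [0, 0, 0, 0, 0, 0, 0.0854]]

```text
time: 9.2
tool_pos: [436.4, 224.5, 196.6]
tool_rot: [[0.002, 1.0, 0.001], [1.0, -0.002, -0.0], [-0.0, 0.001, -1.0]]
wrist_force: [-0.3, 0.4, -0.1]
gripper_width: 0.999
finger_force: 0.0
```

Run:
```python
from workcell import robot
import cv2
cv2.imwrite("pics/side1.png",robot.get_image("side")[:,:,::-1])
```

```text
(no output)
```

View pics/side1.png

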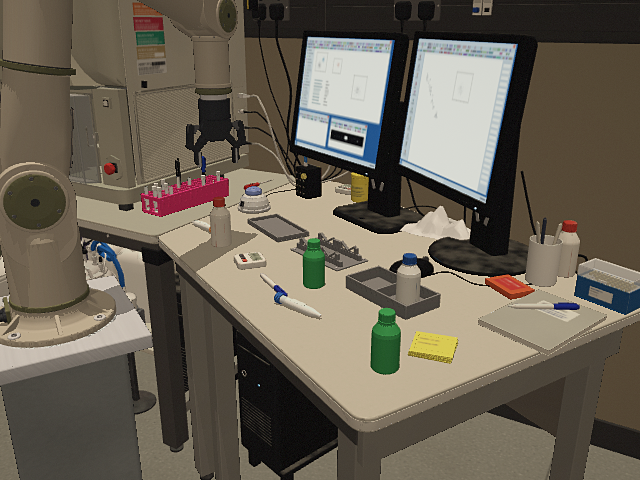

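The blue bottle stands upright in the tray's right well (409,280). Next is the red bottle (219,225).

arm_command:
  rows:
    - [[0, 0.001, -0.02, 0, 0, 0, 0.0854], [0, 0, -0.02, 0, 0, 0, 0.0854], [0, 0, -0.02, 0, 0, 0, 0.0854], [0, 0, -0.02, 0, 0, 0, 0.0854], [0, 0, -0.02, 0, 0, 0, 0.0854], [0, 0, -0.02, 0, 0, 0, 0.0854], [0, 0, -0.015, 0, 0, 0, 0.0854], [0, 0, -0.005, 0, 0, 0, 0.0854], [0, 0, 0, 0, 0, 0, 0.0854]]

```text
time: 10.15
tool_pos: [435.9, 225.4, 55.8]
tool_rot: [[0.002, 1.0, -0.001], [1.0, -0.002, -0.001], [-0.001, -0.001, -1.0]]
wrist_force: [-1.0, 0.2, 0.5]
gripper_width: 1.001
finger_force: 0.0
```

arm_command:
  rows:
    - [[0, 0, 0, 0, 0, 0, 0.065], [0, 0, 0, 0, 0, 0, 0.057], [0, 0, 0, 0, 0, 0, 0.045], [0, 0, 0, 0, 0, 0, 0.045], [0, 0, 0, 0, 0, 0, 0.045], [0, 0, 0, 0, 0, 0, 0.045], [0, 0, 0, 0, 0, 0, 0.045], [0, 0, 0, 0, 0, 0, 0.045]]

```text
time: 10.95
tool_pos: [436.3, 226.7, 57.2]
tool_rot: [[0.0, 1.0, 0.001], [1.0, -0.0, 0.0], [0.0, 0.001, -1.0]]
wrist_force: [-1.8, -0.2, 5.9]
gripper_width: 0.599
finger_force: 35.7
```

arm_command:
  rows:
    - [[0, 0, 0.01, 0, 0, 0, 0.045], [0, 0, 0.02, 0, 0, 0, 0.045], [0, 0, 0.02, 0, 0, 0, 0.045], [0, 0, 0.02, 0, 0, 0, 0.045], [0, 0, 0.02, 0, 0, 0, 0.045], [0.0073, -0.0165, 0.02, 0, 0, 0, 0.045], [0.0146, -0.0331, 0.02, 0, 0, 0, 0.045], [0.0146, -0.0331, 0, 0, 0, 0, 0.045], [0.0146, -0.0331, 0, 0, 0, 0, 0.045], [0.0146, -0.0331, 0, 0, 0, 0, 0.045]]

```text
time: 11.95
tool_pos: [501.8, 76.2, 187.1]
tool_rot: [[0.0, 1.0, 0.001], [1.0, -0.0, -0.0], [-0.0, 0.001, -1.0]]
wrist_force: [0.2, 1.1, -1.5]
gripper_width: 0.601
finger_force: 36.9
```

arm_command:
  rows:
    - [[0.0146, -0.0331, 0, 0, 0, 0, 0.045], [0.0146, -0.0331, 0, 0, 0, 0, 0.045], [0.0146, -0.0331, 0, 0, 0, 0, 0.045], [0.0146, -0.0331, 0, 0, 0, 0, 0.045], [0.0146, -0.0331, 0, 0, 0, 0, 0.045], [0.0146, -0.0331, 0, 0, 0, 0, 0.045], [0.0146, -0.0331, 0, 0, 0, 0, 0.045], [0.0146, -0.0331, 0, 0, 0, 0, 0.045], [0.0073, -0.0165, 0, 0, 0, 0, 0.045], [0, 0, 0, 0, 0, 0, 0.045]]

```text
time: 12.95
tool_pos: [625.2, -207.8, 185.7]
tool_rot: [[0.005, 1.0, -0.001], [1.0, -0.005, -0.001], [-0.001, -0.001, -1.0]]
wrist_force: [-0.2, 0.1, -1.6]
gripper_width: 0.597
finger_force: 37.1
```

arm_command:
  rows:
    - [[0, 0, 0, 0, 0, 0, 0.045], [0, 0, 0, 0, 0, 0, 0.045], [0, 0, 0, 0, 0, 0, 0.045]]

```text
time: 13.25
tool_pos: [625.6, -202.1, 186.7]
tool_rot: [[-0.002, 1.0, 0.0], [1.0, 0.002, 0.0], [0.0, 0.0, -1.0]]
wrist_force: [-0.3, -0.4, -1.0]
gripper_width: 0.602
finger_force: 37.1
```

arm_command:
  rows:
    - [[0, -0.001, -0.02, 0, 0, 0, 0.045], [0, 0, -0.02, 0, 0, 0, 0.045], [0, 0, -0.02, 0, 0, 0, 0.045], [0, 0, -0.02, 0, 0, 0, 0.045], [0, 0, -0.02, 0, 0, 0, 0.045], [0, 0, -0.014, 0, 0, 0, 0.045], [0, 0, -0.006, 0, 0, 0, 0.045], [0, 0, -0.002, 0, 0, 0, 0.045], [0, 0, -0.001, 0, 0, 0, 0.045], [0, 0, 0, 0, 0, 0, 0.045]]

```text
time: 14.25
tool_pos: [626.2, -204.9, 64.3]
tool_rot: [[0.0, 1.0, 0.001], [1.0, -0.0, -0.0], [-0.0, 0.001, -1.0]]
wrist_force: [0.7, 0.2, -1.4]
gripper_width: 0.599
finger_force: 37.1
```

arm_command:
  rows:
    - [[0, 0, -0.001, 0, 0, 0, 0.045], [0, 0, -0.001, 0, 0, 0, 0.045], [0, 0, 0, 0, 0, 0, 0.045]]

```text
time: 14.55
tool_pos: [625.7, -204.8, 61.4]
tool_rot: [[0.0, 1.0, 0.0], [1.0, -0.0, -0.0], [-0.0, 0.0, -1.0]]
wrist_force: [0.0, -0.7, -0.6]
gripper_width: 0.603
finger_force: 37.1
```

arm_command:
  rows:
    - [[0, 0, -0.001, 0, 0, 0, 0.045], [0, 0, 0, 0, 0, 0, 0.045], [0, 0, 0, 0, 0, 0, 0.045]]

```text
time: 14.85
tool_pos: [625.7, -204.9, 61.3]
tool_rot: [[0.001, 1.0, 0.0], [1.0, -0.001, -0.0], [-0.0, 0.0, -1.0]]
wrist_force: [-3.0, 0.5, 5.8]
gripper_width: 0.601
finger_force: 37.8
```

arm_command:
  rows:
    - [[0, 0, 0, 0, 0, 0, 0.06], [0, 0, 0, 0, 0, 0, 0.065], [0, 0, 0, 0, 0, 0, 0.07], [0, 0, 0, 0, 0, 0, 0.08], [0, 0, 0.01, 0, 0, 0, 0.085], [0, 0, 0.02, 0, 0, 0, 0.085], [0, 0, 0.03, 0, 0, 0, 0.0854], [0, 0, 0.03, 0, 0, 0, 0.0854], [0, 0, 0.03, 0, 0, 0, 0.0854], [0, 0, 0.02, 0, 0, 0, 0.0854]]

```text
time: 15.85
tool_pos: [626.4, -204.7, 203.9]
tool_rot: [[0.0, 1.0, 0.003], [1.0, -0.0, -0.001], [-0.001, 0.003, -1.0]]
wrist_force: [0.3, -0.1, 0.7]
gripper_width: 0.998
finger_force: 0.0
```

arm_command:
  rows:
    - [[-0.0118, 0.0356, 0, 0, 0, 0.775, 0.06], [-0.0118, 0.0356, 0, 0, 0, 0.775, 0.06], [-0.0118, 0.0356, 0, 0, 0, 0.775, 0.06], [-0.0118, 0.0356, 0, 0, 0, 0.775, 0.06], [-0.0118, 0.0356, 0, 0, 0, 0.775, 0.06], [-0.0118, 0.0356, 0, 0, 0, 0.775, 0.06], [-0.0118, 0.0356, 0, 0, 0, 0.775, 0.06], [-0.0118, 0.0356, 0, 0, 0, 0.775, 0.06], [-0.0118, 0.0356, 0, 0, 0, 0.775, 0.06], [-0.0118, 0.0356, 0, 0, 0, 0.775, 0.06]]

```text
time: 16.85
tool_pos: [507.0, 152.7, 201.3]
tool_rot: [[-0.135, 0.991, 0.001], [0.991, 0.135, -0.0], [-0.0, 0.001, -1.0]]
wrist_force: [0.2, 0.3, -0.0]
gripper_width: 0.703
finger_force: 0.0
```

arm_command:
  rows:
    - [[-0.0118, 0.0356, -0.02, 0, 0, 0.775, 0.05], [-0.0118, 0.0356, -0.02, 0, 0, 0.775, 0.05], [-0.0118, 0.0356, -0.02, 0, 0, 0.775, 0.05], [-0.0118, 0.0356, -0.02, 0, 0, 0.775, 0.05], [-0.0118, 0.0356, -0.02, 0, 0, 0.775, 0.05], [-0.0118, 0.0356, -0.02, 0, 0, 0.775, 0.05], [0, 0, -0.02, 0, 0, 0, 0.05], [0, 0, 0, 0, 0, 0, 0.05], [0, 0, 0, 0, 0, 0, 0.05], [0, 0, 0, 0, 0, 0, 0.05]]

```text
time: 17.85
tool_pos: [438.2, 364.3, 61.8]
tool_rot: [[-0.212, 0.977, 0.002], [0.977, 0.212, 0.001], [0.0, 0.002, -1.0]]
wrist_force: [0.4, 0.2, 1.0]
gripper_width: 0.586
finger_force: 0.0
```

Run:
```python
from workcell import robot
import cv2,numpy as np
t=robot.get_image("top")[:,:,::-1];s=robot.get_image("side")[:,:,::-1]
a=cv2.resize(t[165:305,110:450],(800,330));b=cv2.resize(s[140:300,150:450],(506,270))
c=np.zeros((600,800,3),np.uint8);c[:330]=a;c[330:,:506]=b
cv2.imwrite("pics/a.png",c); o=robot.get_obs();print(o["tool_pos"],o["tool_rot"][:,1])
```

```text
[438.15374966 364.42166529  61.70441736] [0.9771888  0.21236124 0.00218045]
```

View pics/a.png

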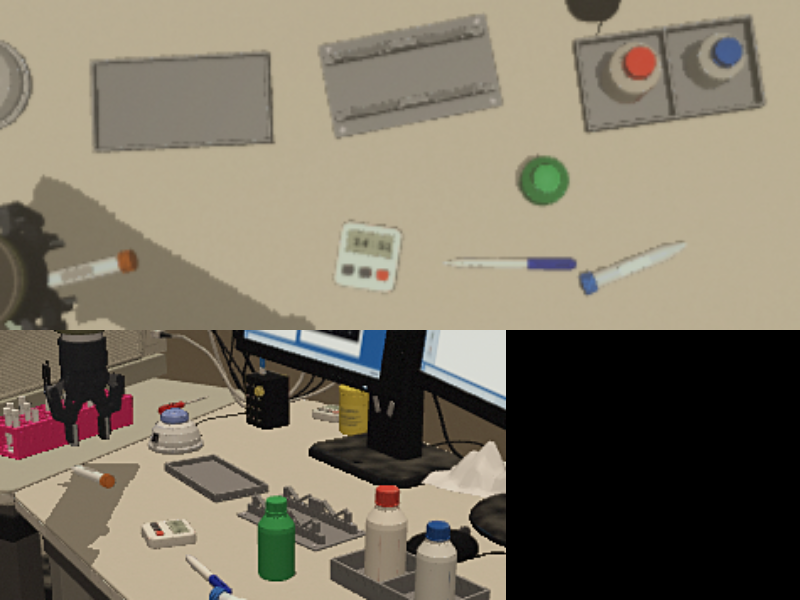

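Both bottles stand centred in their wells (red at 640,62 in the crop, blue at 727,50). Now I descend on tube A.

arm_command:
  rows:
    - [[0, 0, -0.02, 0, 0, 0, 0.05], [0, 0, -0.015, 0, 0, 0, 0.05], [0, 0, -0.01, 0, 0, 0, 0.045], [0, 0, -0.007, 0, 0, 0, 0.045], [0, 0, -0.003, 0, 0, 0, 0.045], [0, 0, -0.002, 0, 0, 0, 0.045], [0, 0, 0, 0, 0, 0, 0.045], [0, 0, 0, 0, 0, 0, 0.045]]

```text
time: 18.75
tool_pos: [437.0, 365.1, 3.7]
tool_rot: [[-0.214, 0.977, 0.0], [0.977, 0.214, 0.0], [0.0, 0.001, -1.0]]
wrist_force: [-0.3, -0.5, -0.7]
gripper_width: 0.528
finger_force: 0.0
```

arm_command:
  rows:
    - [[0, 0, 0, 0, 0, 0, 0.035], [0, 0, 0, 0, 0, 0, 0.025], [0, 0, 0, 0, 0, 0, 0.02], [0, 0, 0, 0, 0, 0, 0.01], [0, 0, 0, 0, 0, 0, 0.01], [0, 0, 0, 0, 0, 0, 0.01], [0, 0, 0, 0, 0, 0, 0.01]]
  newtons: 20

```text
time: 19.45
tool_pos: [436.9, 364.9, 3.4]
tool_rot: [[-0.214, 0.977, 0.0], [0.977, 0.214, 0.0], [0.0, 0.0, -1.0]]
wrist_force: [-0.1, -0.6, 2.5]
gripper_width: 0.181
finger_force: 22.3
```

arm_command:
  rows:
    - [[0, 0, 0.01, 0, 0, 0, 0.01], [0, 0, 0.02, 0, 0, 0, 0.01], [0, 0, 0.02, 0, 0, 0, 0.01], [0, 0, 0.02, 0, 0, 0, 0.01], [0, 0, 0.02, 0, 0, 0, 0.01], [0.0161, -0.0253, 0.01, 0, 0, 7.28, 0.01], [0.0161, -0.0253, 0, 0, 0, 7.28, 0.01], [0.0161, -0.0253, 0, 0, 0, 7.28, 0.01], [0.0161, -0.0253, 0, 0, 0, 7.28, 0.01], [0.0161, -0.0253, 0, 0, 0, 7.28, 0.01]]

```text
time: 20.45
tool_pos: [517.8, 237.3, 104.0]
tool_rot: [[-0.756, 0.655, 0.0], [0.655, 0.756, 0.0], [-0.0, 0.0, -1.0]]
wrist_force: [0.4, -0.2, -0.3]
gripper_width: 0.186
finger_force: 22.0
```

arm_command:
  rows:
    - [[0.0161, -0.0253, 0, 0, 0, 7.28, 0.01], [0.0161, -0.0253, 0, 0, 0, 7.28, 0.01], [0.0161, -0.0253, 0, 0, 0, 7.28, 0.01], [0.0161, -0.0253, 0, 0, 0, 7.28, 0.01], [0.0161, -0.0253, 0, 0, 0, 7.28, 0.01], [0.0161, -0.0253, 0, 0, 0, 7.28, 0.01], [0.0161, -0.0253, 0, 0, 0, 7.28, 0.01], [0, 0, 0, 0, 0, 0, 0.01], [0, 0, 0, 0, 0, 0, 0.01], [0, 0, 0, 0, 0, 0, 0.01]]

```text
time: 21.45
tool_pos: [629.4, 62.7, 103.7]
tool_rot: [[-0.986, -0.169, -0.0], [-0.169, 0.986, 0.001], [0.0, 0.001, -1.0]]
wrist_force: [0.2, 0.6, -0.6]
gripper_width: 0.186
finger_force: 22.0
```

Run:
```python
from workcell import robot
import cv2,numpy as np
t=robot.get_image("top")[:,:,::-1];s=robot.get_image("side")[:,:,::-1]
a=cv2.resize(t[150:290,200:350],(420,392));b=cv2.resize(s[180:300,250:390],(380,326))
c=np.zeros((400,800,3),np.uint8);c[:392,:420]=a;c[:326,420:]=b
cv2.imwrite("pics/b.png",c); o=robot.get_obs();print(o["tool_pos"],o["tool_rot"][:,1],o["qpos"])
```

```text
[629.44653286  62.81383511 103.68717606] [-1.70610579e-01  9.85338521e-01  1.68721967e-04] [ 24.86555983  36.75555799 -49.33241241  85.10157867  28.62007066
  71.31806692  71.77891663]
```

View pics/b.png

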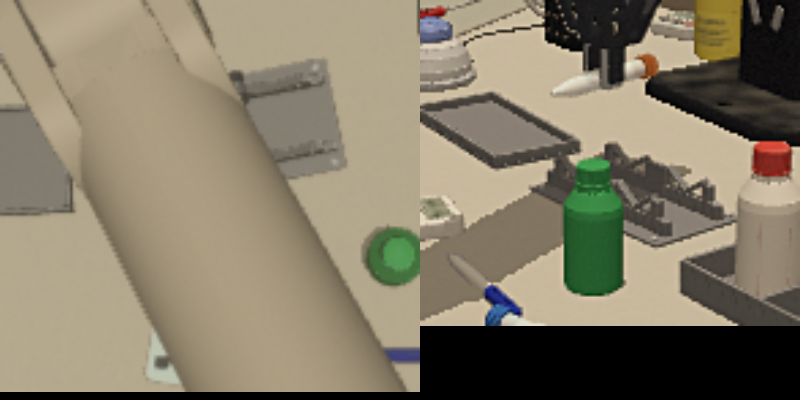

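The tube is held level and lies along cradle x, with the cap at the far end (side crop 640,68). Now I lower it into the notches.

arm_command:
  rows:
    - [[0, -0.002, -0.015, 0, 0, 0, 0.01], [0, 0, -0.02, 0, 0, 0, 0.01], [0, 0, -0.015, 0, 0, 0, 0.01], [0, 0, -0.012, 0, 0, 0, 0.01], [0, 0, -0.008, 0, 0, 0, 0.01], [0, 0, -0.004, 0, 0, 0, 0.01], [0, 0, -0.001, 0, 0, 0, 0.01], [0, 0, 0, 0, 0, 0, 0.01]]

```text
time: 22.35
tool_pos: [630.3, 59.4, 28.7]
tool_rot: [[-0.986, -0.169, 0.001], [-0.169, 0.986, 0.0], [-0.001, -0.0, -1.0]]
wrist_force: [-0.3, 0.6, 0.3]
gripper_width: 0.185
finger_force: 22.0
```

arm_command:
  rows:
    - [[0, 0, -0.001, 0, 0, 0, 0.01], [0, 0, -0.001, 0, 0, 0, 0.01], [0, 0, 0, 0, 0, 0, 0.01]]

```text
time: 22.65
tool_pos: [630.2, 59.4, 26.6]
tool_rot: [[-0.986, -0.169, 0.001], [-0.169, 0.986, 0.0], [-0.001, -0.0, -1.0]]
wrist_force: [-0.2, 0.5, 0.4]
gripper_width: 0.181
finger_force: 22.1
```

Lower slowly until contact.

arm_command:
  rows:
    - [[0, 0.001, -0.001, 0, 0, 0, 0.01], [0, 0, -0.001, 0, 0, 0, 0.01], [0, 0, 0, 0, 0, 0, 0.01]]

```text
time: 22.95
tool_pos: [630.5, 59.9, 25.1]
tool_rot: [[-0.986, -0.169, 0.001], [-0.169, 0.986, -0.001], [-0.001, -0.001, -1.0]]
wrist_force: [-0.5, -2.0, 7.0]
gripper_width: 0.183
finger_force: 22.8
```

arm_command:
  rows:
    - [[0, 0, 0, 0, 0, 0, 0.022], [0, 0, 0, 0, 0, 0, 0.028], [0, 0, 0, 0, 0, 0, 0.034], [0, 0, 0, 0, 0, 0, 0.04], [0, 0, 0, 0, 0, 0, 0.044], [0, 0, 0.01, 0, 0, 0, 0.044], [0, 0, 0.02, 0, 0, 0, 0.044], [0, 0, 0.03, 0, 0, 0, 0.044], [0, 0, 0.04, 0, 0, 0, 0.044], [0, 0, 0.04, 0, 0, 0, 0.044]]

```text
time: 23.95
tool_pos: [629.6, 60.4, 166.3]
tool_rot: [[-0.986, -0.169, -0.0], [-0.169, 0.986, 0.0], [0.0, 0.0, -1.0]]
wrist_force: [1.1, 0.1, 0.0]
gripper_width: 0.512
finger_force: 0.0
```

arm_command:
  rows:
    - [[-0.018, -0.0244, 0.01, 0, 0, -7.25, 0.044], [-0.018, -0.0244, 0.01, 0, 0, -7.25, 0.044], [-0.018, -0.0244, 0, 0, 0, -7.25, 0.044], [-0.018, -0.0244, 0, 0, 0, -7.25, 0.044], [-0.018, -0.0244, 0, 0, 0, -7.25, 0.044], [-0.018, -0.0244, 0, 0, 0, -7.25, 0.044], [-0.018, -0.0244, 0, 0, 0, -7.25, 0.044], [-0.018, -0.0244, 0, 0, 0, -7.25, 0.044], [-0.018, -0.0244, 0, 0, 0, -7.25, 0.044], [-0.018, -0.0244, 0, 0, 0, -7.25, 0.044]]

```text
time: 24.95
tool_pos: [449.4, -184.3, 185.2]
tool_rot: [[-0.454, 0.891, 0.001], [0.891, 0.454, -0.001], [-0.001, 0.001, -1.0]]
wrist_force: [0.2, 0.1, -0.3]
gripper_width: 0.521
finger_force: 0.0
```

arm_command:
  rows:
    - [[-0.018, -0.0244, 0, 0, 0, -7.25, 0.044], [0, 0, 0, 0, 0, 0, 0.044], [0, 0, 0, 0, 0, 0, 0.044], [0, 0, 0, 0, 0, 0, 0.044]]

```text
time: 25.35
tool_pos: [432.7, -207.0, 184.8]
tool_rot: [[-0.345, 0.939, 0.001], [0.939, 0.345, 0.0], [-0.0, 0.001, -1.0]]
wrist_force: [-0.5, 0.6, -0.4]
gripper_width: 0.515
finger_force: 0.0
```

Run:
```python
from workcell import robot
import cv2,numpy as np
t=robot.get_image("top")[:,:,::-1];s=robot.get_image("side")[:,:,::-1]
a=cv2.resize(t[150:300,230:420],(480,379));b=cv2.resize(s[180:330,250:370],(304,380))
c=np.zeros((400,800,3),np.uint8);c[:379,:480]=a;c[:380,490:794]=b
cv2.imwrite("pics/c.png",c); o=robot.get_obs();print(o["tool_pos"],o["tool_rot"][:,1],o["qpos"])
```

```text
[ 432.73602855 -206.88116643  184.52924614] [9.38709329e-01 3.44709377e-01 4.92012977e-04] [ 55.43660165   8.42799229 -36.63646402 103.2559885    5.31670877
  70.02429667  37.44234505]
```

View pics/c.png

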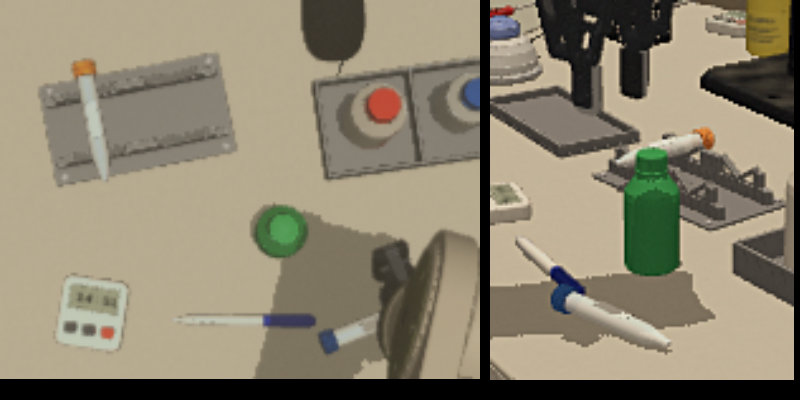

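Tube A lies in the left notch pair, well centred (cap 84,68; tip 104,178). Tube B comes next.

arm_command:
  rows:
    - [[0, -0.0005, -0.03, 0, 0, 0, 0.044], [0, 0, -0.03, 0, 0, 0, 0.044], [0, 0, -0.03, 0, 0, 0, 0.044], [0, 0, -0.03, 0, 0, 0, 0.044], [0, 0, -0.025, 0, 0, 0, 0.044], [0, 0, -0.015, 0, 0, 0, 0.044], [0, 0, -0.011, 0, 0, 0, 0.044], [0, 0, -0.005, 0, 0, 0, 0.044], [0, 0, -0.004, 0, 0, 0, 0.044], [0, 0, 0, 0, 0, 0, 0.044]]

```text
time: 26.45
tool_pos: [432.3, -208.6, 4.4]
tool_rot: [[-0.342, 0.94, 0.0], [0.94, 0.342, -0.0], [-0.0, 0.0, -1.0]]
wrist_force: [-0.1, 0.2, 0.9]
gripper_width: 0.517
finger_force: 0.0
```

arm_command:
  rows:
    - [[0, 0, 0, 0, 0, 0, 0.035], [0, 0, 0, 0, 0, 0, 0.025], [0, 0, 0, 0, 0, 0, 0.02], [0, 0, 0, 0, 0, 0, 0.01], [0, 0, 0, 0, 0, 0, 0.01], [0, 0, 0, 0, 0, 0, 0.01], [0, 0, 0, 0, 0, 0, 0.01]]
  newtons: 20

```text
time: 27.15
tool_pos: [432.2, -208.8, 4.6]
tool_rot: [[-0.342, 0.94, 0.0], [0.94, 0.342, -0.0], [-0.001, 0.0, -1.0]]
wrist_force: [-1.2, 0.5, 5.6]
gripper_width: 0.186
finger_force: 22.6
```

arm_command:
  rows:
    - [[0, 0, 0.01, 0, 0, 0, 0.01], [0, 0, 0.02, 0, 0, 0, 0.01], [0, 0, 0.03, 0, 0, 0, 0.01], [0, 0, 0.04, 0, 0, 0, 0.01], [0, 0, 0.04, 0, 0, 0, 0.01], [0, 0, 0.015, 0, 0, 0, 0.01], [0.0192, 0.0173, 0, 0, 0, 7.25, 0.01], [0.0192, 0.0173, 0, 0, 0, 7.25, 0.01], [0.0192, 0.0173, 0, 0, 0, 7.25, 0.01], [0.0192, 0.0173, 0, 0, 0, 7.25, 0.01]]

```text
time: 28.15
tool_pos: [509.2, -138.6, 159.8]
tool_rot: [[-0.758, 0.652, -0.0], [0.652, 0.758, -0.0], [-0.0, -0.0, -1.0]]
wrist_force: [1.2, 0.2, -0.4]
gripper_width: 0.183
finger_force: 22.2
```

arm_command:
  rows:
    - [[0.0192, 0.0173, 0, 0, 0, 7.25, 0.01], [0.0192, 0.0173, 0, 0, 0, 7.25, 0.01], [0.0192, 0.0173, 0, 0, 0, 7.25, 0.01], [0.0192, 0.0173, 0, 0, 0, 7.25, 0.01], [0.0192, 0.0173, 0, 0, 0, 7.25, 0.01], [0.0192, 0.0173, 0, 0, 0, 7.25, 0.01], [0.0192, 0.0173, 0, 0, 0, 7.25, 0.01], [0, 0, 0, 0, 0, 0, 0.01], [0, 0, 0, 0, 0, 0, 0.01], [0, 0, 0, 0, 0, 0, 0.01]]

```text
time: 29.15
tool_pos: [642.7, -19.3, 159.3]
tool_rot: [[-0.986, -0.167, -0.001], [-0.167, 0.986, -0.001], [0.001, -0.001, -1.0]]
wrist_force: [-0.4, -0.8, 0.0]
gripper_width: 0.185
finger_force: 22.2
```

arm_command:
  rows:
    - [[0.0005, 0.001, -0.03, 0, 0, 0, 0.01], [0, 0, -0.03, 0, 0, 0, 0.01], [0, 0, -0.03, 0, 0, 0, 0.01], [0, 0, -0.018, 0, 0, 0, 0.01], [0, 0, -0.012, 0, 0, 0, 0.01], [0, 0, -0.008, 0, 0, 0, 0.01], [0, 0, -0.003, 0, 0, 0, 0.01], [0, 0, 0, 0, 0, 0, 0.01], [0, 0, 0, 0, 0, 0, 0.01]]

```text
time: 30.05
tool_pos: [644.3, -17.2, 29.3]
tool_rot: [[-0.986, -0.169, 0.002], [-0.169, 0.986, 0.0], [-0.002, -0.0, -1.0]]
wrist_force: [-0.1, -0.7, 0.2]
gripper_width: 0.188
finger_force: 22.1
```

arm_command:
  rows:
    - [[0, 0, -0.001, 0, 0, 0, 0.01], [0, 0, -0.001, 0, 0, 0, 0.01], [0, 0, 0, 0, 0, 0, 0.01]]

```text
time: 30.35
tool_pos: [644.5, -17.7, 27.4]
tool_rot: [[-0.986, -0.169, 0.002], [-0.169, 0.986, -0.001], [-0.002, -0.001, -1.0]]
wrist_force: [-1.4, -2.4, 5.3]
gripper_width: 0.183
finger_force: 22.7
```

arm_command:
  rows:
    - [[0, 0, -0.0005, 0, 0, 0, 0.01], [0, 0, 0, 0, 0, 0, 0.022], [0, 0, 0, 0, 0, 0, 0.028], [0, 0, 0, 0, 0, 0, 0.034], [0, 0, 0, 0, 0, 0, 0.04], [0, 0, 0, 0, 0, 0, 0.042], [0, 0, 0.01, 0, 0, 0, 0.042], [0, 0, 0.02, 0, 0, 0, 0.042], [0, 0, 0.03, 0, 0, 0, 0.042], [0, 0, 0.04, 0, 0, 0, 0.042]]

```text
time: 31.35
tool_pos: [642.6, -17.4, 126.0]
tool_rot: [[-0.986, -0.169, -0.003], [-0.169, 0.986, 0.0], [0.003, 0.001, -1.0]]
wrist_force: [-0.0, -1.0, -0.2]
gripper_width: 0.49
finger_force: 0.0
```

arm_command:
  rows:
    - [[0, 0, 0.03, 0, 0, 0, 0.04], [-0.0159, -0.0047, 0.03, 0, 0, -7.77, 0.04], [-0.0159, -0.0047, 0, 0, 0, -7.77, 0.04], [-0.0159, -0.0047, 0, 0, 0, -7.77, 0.04], [-0.0159, -0.0047, 0, 0, 0, -7.77, 0.04], [-0.0159, -0.0047, 0, 0, 0, -7.77, 0.04], [-0.0159, -0.0047, 0, 0, 0, -7.77, 0.04], [-0.0159, -0.0047, 0, 0, 0, -7.77, 0.04], [-0.0159, -0.0047, 0, 0, 0, -7.77, 0.04], [-0.0159, -0.0047, 0, 0, 0, -7.77, 0.04]]

```text
time: 32.35
tool_pos: [500.0, -59.4, 186.6]
tool_rot: [[-0.493, 0.87, 0.001], [0.87, 0.493, -0.0], [-0.001, 0.001, -1.0]]
wrist_force: [-0.1, -0.2, 0.3]
gripper_width: 0.468
finger_force: 0.0
```

arm_command:
  rows:
    - [[-0.0159, -0.0047, 0, 0, 0, -7.77, 0.035], [-0.0159, -0.0047, 0, 0, 0, -7.77, 0.035], [-0.0159, -0.0047, 0, 0, 0, -7.77, 0.035], [-0.0159, -0.0047, 0, 0, 0, -7.77, 0.035], [0, 0, 0, 0, 0, 0, 0.035], [0, 0, 0, 0, 0, 0, 0.035], [0, 0, 0, 0, 0, 0, 0.035]]

```text
time: 33.05
tool_pos: [437.7, -78.0, 186.2]
tool_rot: [[0.019, 1.0, 0.001], [1.0, -0.019, 0.0], [0.0, 0.001, -1.0]]
wrist_force: [0.4, 0.4, 0.2]
gripper_width: 0.408
finger_force: 0.0
```

Run:
```python
from workcell import robot
import cv2,numpy as np
t=robot.get_image("top")[:,:,::-1];s=robot.get_image("side")[:,:,::-1]
a=cv2.resize(t[150:300,230:420],(480,379));b=cv2.resize(s[180:330,250:370],(304,380))
c=np.zeros((400,800,3),np.uint8);c[:379,:480]=a;c[:380,490:794]=b
cv2.imwrite("pics/d.png",c); o=robot.get_obs();print(o["tool_pos"],o["tool_rot"][:,1],o["qpos"])
```

```text
[437.57393686 -77.963501   185.89016702] [ 9.99805221e-01 -1.97346982e-02  2.47678248e-04] [ 43.80601642   3.49250469 -38.77953337 107.69501895   2.30184473
  69.58395816   3.14481233]
```

View pics/d.png

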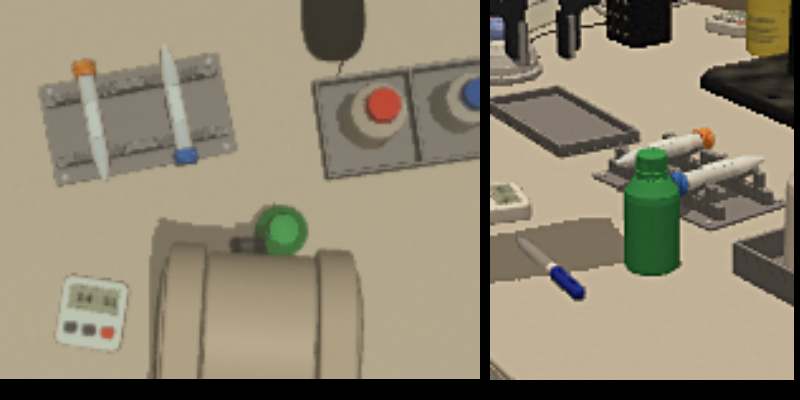

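Tube B is seated in the right notch pair (cap 186,155; tip 166,50). Next is the front-row pen.

arm_command:
  rows:
    - [[-0.001, 0, -0.03, 0, 0, 0, 0.035], [0, 0, -0.03, 0, 0, 0, 0.035], [0, 0, -0.03, 0, 0, 0, 0.035], [0, 0, -0.03, 0, 0, 0, 0.035], [0, 0, -0.025, 0, 0, 0, 0.035], [0, 0, -0.015, 0, 0, 0, 0.035], [0, 0, -0.013, 0, 0, 0, 0.035], [0, 0, -0.005, 0, 0, 0, 0.035], [0, 0, -0.004, 0, 0, 0, 0.035], [0, 0, 0, 0, 0, 0, 0.035]]

```text
time: 34.15
tool_pos: [436.2, -78.4, 3.9]
tool_rot: [[0.022, 1.0, 0.0], [1.0, -0.022, 0.0], [0.0, 0.0, -1.0]]
wrist_force: [-0.2, -0.1, 0.1]
gripper_width: 0.409
finger_force: 0.0
```

arm_command:
  rows:
    - [[0, 0, -0.001, 0, 0, 0, 0.03], [0, 0, 0, 0, 0, 0, 0.022], [0, 0, 0, 0, 0, 0, 0.016], [0, 0, 0, 0, 0, 0, 0.006], [0, 0, 0, 0, 0, 0, 0.006], [0, 0, 0, 0, 0, 0, 0.006], [0, 0, 0, 0, 0, 0, 0.006]]
  newtons: 20

```text
time: 34.85
tool_pos: [436.3, -78.6, 3.2]
tool_rot: [[0.022, 1.0, 0.001], [1.0, -0.022, -0.0], [-0.0, 0.001, -1.0]]
wrist_force: [-1.1, -0.1, 6.3]
gripper_width: 0.118
finger_force: 22.3
```

arm_command:
  rows:
    - [[0, 0, 0.01, 0, 0, 0, 0.006], [0, 0, 0.03, 0, 0, 0, 0.006], [0, 0, 0.04, 0, 0, 0, 0.006], [0, 0, 0.04, 0, 0, 0, 0.006], [0.0148, 0.0283, 0, 0, 0, 0.22, 0.006], [0.0148, 0.0283, 0, 0, 0, 0.22, 0.006], [0.0148, 0.0283, 0, 0, 0, 0.22, 0.006], [0.0148, 0.0283, 0, 0, 0, 0.22, 0.006], [0.0148, 0.0283, 0, 0, 0, 0.22, 0.006], [0.0148, 0.0283, 0, 0, 0, 0.22, 0.006]]

```text
time: 35.85
tool_pos: [525.1, 92.5, 123.3]
tool_rot: [[-0.001, 1.0, 0.0], [1.0, 0.001, 0.0], [0.0, 0.0, -1.0]]
wrist_force: [0.1, -0.7, 0.0]
gripper_width: 0.119
finger_force: 21.5
```

arm_command:
  rows:
    - [[0.0148, 0.0283, 0, 0, 0, 0.22, 0.006], [0.0148, 0.0283, 0, 0, 0, 0.22, 0.006], [0.0148, 0.0283, 0, 0, 0, 0.22, 0.006], [0.0148, 0.0283, 0, 0, 0, 0.22, 0.006], [0.0148, 0.0283, 0, 0, 0, 0.22, 0.006], [0.0148, 0.0283, 0, 0, 0, 0.22, 0.006], [0, 0, 0, 0, 0, 0, 0.006], [0, 0, 0, 0, 0, 0, 0.006], [0, 0, 0, 0, 0, 0, 0.006]]

```text
time: 36.75
tool_pos: [613.5, 260.1, 122.9]
tool_rot: [[-0.023, 1.0, -0.0], [1.0, 0.023, -0.001], [-0.001, -0.0, -1.0]]
wrist_force: [-0.2, 0.0, -1.0]
gripper_width: 0.122
finger_force: 21.5
```

arm_command:
  rows:
    - [[0.0005, 0.001, -0.025, 0, 0, 0, 0.006], [0, 0, -0.03, 0, 0, 0, 0.006], [0, 0, -0.025, 0, 0, 0, 0.006], [0, 0, -0.015, 0, 0, 0, 0.006], [0, 0, -0.01, 0, 0, 0, 0.006], [0, 0, -0.005, 0, 0, 0, 0.006], [0, 0, -0.002, 0, 0, 0, 0.006], [0, 0, -0.001, 0, 0, 0, 0.006], [0, 0, 0, 0, 0, 0, 0.006], [0, 0, 0, 0, 0, 0, 0.006]]

```text
time: 37.75
tool_pos: [614.5, 262.4, 10.5]
tool_rot: [[-0.024, 1.0, 0.001], [1.0, 0.024, 0.0], [0.0, 0.001, -1.0]]
wrist_force: [-0.6, -0.6, -0.3]
gripper_width: 0.12
finger_force: 21.5
```

arm_command:
  rows:
    - [[0, 0, -0.001, 0, 0, 0, 0.006], [0, 0, -0.001, 0, 0, 0, 0.006], [0, 0, 0, 0, 0, 0, 0.006]]

```text
time: 38.05
tool_pos: [614.0, 262.1, 7.6]
tool_rot: [[-0.024, 1.0, -0.0], [1.0, 0.024, -0.0], [-0.0, -0.0, -1.0]]
wrist_force: [-0.7, 0.1, -0.8]
gripper_width: 0.122
finger_force: 21.5
```

arm_command:
  rows:
    - [[0, 0, -0.0005, 0, 0, 0, 0.006], [0, 0, 0, 0, 0, 0, 0.006], [0, 0, 0, 0, 0, 0, 0.015], [0, 0, 0, 0, 0, 0, 0.02], [0, 0, 0, 0, 0, 0, 0.025], [0, 0, 0, 0, 0, 0, 0.03], [0, 0, 0, 0, 0, 0, 0.035], [0, 0, 0.01, 0, 0, 0, 0.04], [0, 0, 0.03, 0, 0, 0, 0.04], [0, 0, 0.04, 0, 0, 0, 0.04]]

```text
time: 39.05
tool_pos: [612.9, 261.5, 86.8]
tool_rot: [[-0.024, 1.0, -0.004], [1.0, 0.024, -0.001], [-0.001, -0.004, -1.0]]
wrist_force: [0.3, 0.0, -0.5]
gripper_width: 0.466
finger_force: 0.0
```

arm_command:
  rows:
    - [[0, 0, 0.04, 0, 0, 0, 0.05], [0, 0, 0.04, 0, 0, 0, 0.05], [0, 0, 0.04, 0, 0, 0, 0.05], [-0.03, 0, 0.03, 0, 0, 0, 0.05], [-0.03, -0.04, 0, 0, 0, 0, 0.05], [-0.03, -0.04, 0, 0, 0, 0, 0.05], [-0.03, -0.04, 0, 0, 0, 0, 0.05], [-0.02, -0.04, 0, 0, 0, 0, 0.05], [0, -0.03, 0, 0, 0, 0, 0.05], [0, 0, 0, 0, 0, 0, 0.05]]

```text
time: 40.05
tool_pos: [474.0, 67.0, 238.1]
tool_rot: [[-0.016, 1.0, 0.001], [1.0, 0.016, -0.003], [-0.003, 0.001, -1.0]]
wrist_force: [0.2, -0.1, -0.6]
gripper_width: 0.588
finger_force: 0.0
```

Run:
```python
from h import *
np.set_printoptions(precision=1,suppress=True)
t=robot.get_image("top")[:,:,::-1];s=robot.get_image("side")[:,:,::-1]
a=cv2.resize(t[150:300,110:515],(800,296));b=cv2.resize(s[180:330,150:450],(600,300))
c=np.zeros((600,800,3),np.uint8);c[:296]=a;c[300:,:600]=b
cv2.imwrite("pics/e.png",c)
```

```text
(no output)
```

View pics/e.png

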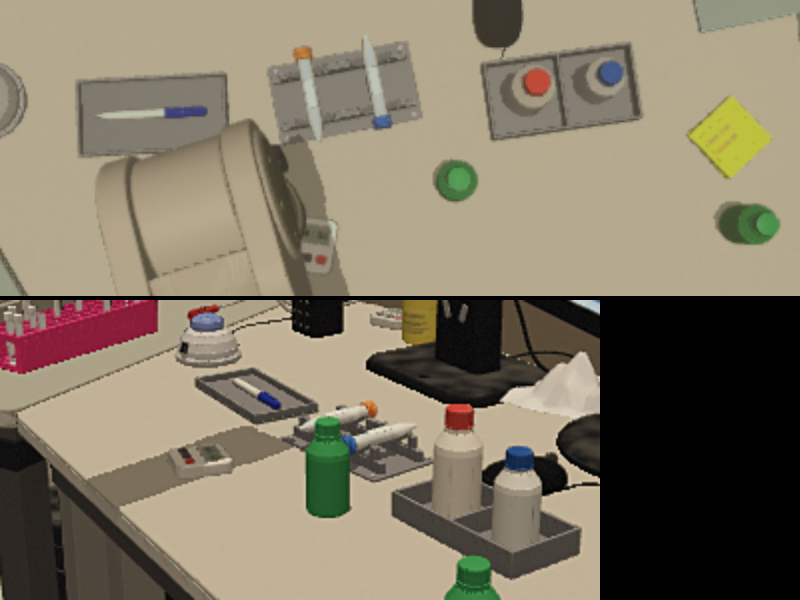

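Everything is in place: the pen is central in the dish (152,113), both tubes are in their notches, both bottles are upright, and the timer and green bottles haven't moved. I'm handing in.

```bash
python3 -c "
from workcell import robot
print(robot.finish_job())"
```

```text
the job is handed in; nothing more can be done
None
```

I handed the job in at about 40 s of the 136 s allowed: both bottles stand in the tray wells, both tubes lie in their notches, the pen is mid-dish, and the timer and look-alikes were left alone.

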